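# Couple the magnifier head to its ball stand

## Robot

A 7-joint arm with a two-finger parallel gripper is mounted at the origin on the work surface. World frame = base frame: x ahead of the robot, y to its left, z up, the work surface at z = 0. Lengths are in m, angles in degrees, forces in N, time in s.
With the tool pointing down it reaches from about 0.35 to 0.9 m from the base axis. Payload 8.1 kg.
Tool frame: the origin (TCP) lies between the finger pads; the fingertips stand 22 mm ahead of it and the grasp point (between the pads) lies 3 mm ahead of it; z points along the fingers, y is the line along which they close (so a half turn about z gives the same grasp; the last joint's range is limited). The gripper opens to 85 mm and grips with 20 to 120 N. Pads are 22 mm wide; open, the fingers measure 114 mm over their backs; the gripper's body (76 mm by 85 mm) begins 54 mm behind the grasp point. The pads swing forward as they close: fully open they stand 13 mm farther back than shut.
Start: joints at [-78.759, 24.895, 1.432, 90.138, -0.665, 64.973, -4.303], TCP at [0.184, 0.597, 0.253] pointing down, gripper open.
Joint ranges: [-149.89, 149.89], [-25.12, 119.58], [-72.63, 75.52], [4.76, 147.25], [-75.54, 255.54], [6.69, 114.76], [-157.13, 157.13]. Speed limits (degrees/s): [127.2, 127.2, 172.46, 172.46, 180, 180, 180].

## Interface

Orientations are given as [roll, pitch, yaw] about the fixed x, y, z axes, in that order (R = Rz(yaw) Ry(pitch) Rx(roll)).
In Python, from workcell import readout, optics, workorder gives the robot as it stands. The module is installed in compiled form; this text tells all that it offers.
- The arm moves only by the tool move_arm, never from a script. Its argument "steps" is text: rows parted by semicolons, each of 4 numbers parted by spaces: the shift along the tool's x, y, z in m, then the turn about the tool's z in degrees. In form: x y z yaw; .... A call has exactly 5 rows; each row shifts and turns the commanded pose from where the row before left it, along the tool's axes as they then stand; what a row does not reach is not made up. A row lasts 1/12 s, in which the tool goes at most 41.7 mm and 7.16 degrees, less where a joint would pass 70% of its speed; a pose out of reach is approached as far as the arm can. A call with a gripper value outside its range is refused whole. "claw" is the closure, from -1 (fully open) to 1 (shut), so that 0 is half open, set as the call begins (left out, the last holds). The fingers move at their own pace and stop on an object; "grip_force" is the grip in N (left out, the last holds). Time passes only in rows, so rows that do not move let the fingers close, or fill a call up. It gives the time, the measured TCP pose, the force, the opening and the grip force at its end, in the units of the state.
- readout.observe(): the state, without advancing time (a new reading comes with each control period).
- optics.capture(name): name is "scene" or "side" or "wrist"; returns a dict with "pixels" (420x560x3 uint8, blue, green, red), "range_z" (420x560 float32, m along the optical axis (not along the pixel's ray), 0 where there is no reading), "fx", "fy", "cx", "cy" (pixels), "eye" and "attitude" of the camera in the world. Camera axes: x right, y up, looking along -z (the intrinsics and any distortion apply to the point x, -y, -z); pixel columns grow to the right and rows downward; lengths in m; the calibration is good to about 2 mm. A picture is of the moment at which its call begins.
- workorder.sign_off(): hands the job in; it is judged then, once.
The state is a dict: "time_s": time; "joint_pos": joint angles; "qvel": joint speeds; "joint_torque": joint torques, N m; "ee_pos": TCP position; "tcp_rot": TCP orientation; "wrist_force": force on the tool from outside, world axes, zero at the start; "torque": the same for the moment, N m; "width": opening from 0.0 (shut) to 1.0 (fully open); "grasp_force": force on a finger pad.
Only numpy, scipy, OpenCV 4.12 (cv2) and the standard library are available. Lean on these libraries where they do the work, as an engineer would, in place of code of your own. Each camera call takes 0.05 s, during which the arm holds its last target. There are 200 camera calls.

## Task

Fit the magnifier head onto the stand that ends in a ball: pull its T-handle up to open the coupler, lower the open socket over the ball until its rim sits fully down on the collar below the ball, then press the handle all the way down to lock it and let go.

Things in the scene. Friction and masses are not known exactly. Their poses are not given: they have to be found in the camera images.
- handle_bar (a point): Centre of the black T-bar on top of the loose magnifier head: 74 mm long along x, 14 mm wide (y), 14 mm tall, on a 12 mm stem; the lens lies towards -y. At first the head stands on the bench, handle down, bar centre 96 mm up and 24 mm over a 24 mm wide boss on the head. The head weighs 0.4 to 0.65 kg, nearly balanced about the stem, and can be carried by the bar.
- handle (a joint): T-handle's height in m: 0 fully down (locked, bar centre 96 mm above the bell's rim), 0.022 fully up at its stop (open, 118 mm). Slides straight with about 2.2 N of friction and stays where left. Lifting the bar first raises the handle to its stop, then carries the head; once the bell stands on something, pushing the bar down lowers the handle.
- socket_mouth (a point): Centre of the open mouth under the head's aluminium bell, level with its rim; z up along the bell's axis. Bell 68 mm wide at the rim, 56 mm tall; bore 56 mm wide at the mouth, narrowing to 40 mm, 48 mm deep. Lens ring on one side reaches 111 mm from the axis, 28 to 40 mm above the rim; brass counterweight on the other reaches 64 mm.
- ball (a point): Centre of the 30 mm steel ball on the ball stand, which is fixed to the bench; z up. It is 72 mm above the bench and 22 mm above the top of the stand's flat round collar, 78 mm across; seated, the bell's rim rests on this collar, turned any way. Two similar but lower stands nearby end in a flat disc and in a cone.
Things that resemble listed ones, but are neither listed nor needed, are in the scene too. What is shaped like the part that bears ball but blue is not meant.

How it is judged (in metres and radians):
On the way, in this order (a step that is already met when the one before it is completed fails the run):
1. the handle is raised (at least 16 mm) while the head is away from the ball (value of joint handle above 0.016 m and horizontal distance between socket_mouth and ball above 0.04 m), for 0.1 s.
2. the bell is seated over the ball with the handle still raised (at least 7 mm) (horizontal distance between socket_mouth and ball below 0.012 m and z of socket_mouth in the frame of ball below -0.016 m and angle between socket_mouth's own z axis and vertical below 0.14 rad and value of joint handle above 0.007 m), for 0.04 s.
At the end, for the whole second after the job is handed in: The bell sits over the ball, axis within 12 mm of the ball's centre, rim at least 16 mm below the ball's centre (22 mm when fully down), upright within 8 degrees; the handle is within 6 mm of fully down and at rest (horizontal distance between socket_mouth and ball below 0.012 m and z of socket_mouth in the frame of ball below -0.016 m and angle between socket_mouth's own z axis and vertical below 0.14 rad and value of joint handle below 0.006 m and velocity of joint handle between -0.01 and 0.01 m/s); the robot touches nothing.
It also fails if it takes over 43 s, if anything falls off the work surface, if the arm or the gripper's body presses on something with over 40 N, if the wrist force passes 120 N, or if a joint passes its speed limit or range.

## Working session

There is one attempt and no reset: what is moved stays moved. The work goes in short steps, Python scripts to look and compute and a tool call to move; the robot and the scene stay as the last step left them, time stands still between calls to the robot, and variables do not carry over. Pictures are saved under pics/ and viewed, at most 10 in all, crops included, and the job is handed in when it is done.

Besides the shell and the picture viewer there is one more tool, called after "Request:" by a JSON object that holds its "name" and its "arguments". move_arm: Moves the arm, as the interface text tells. Its arguments: {"type":"object","properties":{"steps":{"type":"string"},"claw":{"type":"number"},"grip_force":{"type":"number"}},"required":["steps"]}

```bash
mkdir -p pics; cat > h.py <<'E'
import numpy as np, cv2
from scipy.spatial.transform import Rotation as R
from workcell import readout, optics, workorder
def cap(n):
    c=optics.capture(n); np.savez('last_'+n+'.npz',**{k:np.array(v) for k,v in c.items()}); return c
def att(c):
    a=np.array(c['attitude'],float)
    if a.shape==(3,3): return a
    if a.size==3: return R.from_euler('xyz',a,degrees=True).as_matrix()
    return R.from_quat(a).as_matrix()
def ray(c,u,v):
    d=np.array([(u-c['cx'])/c['fx'],-(v-c['cy'])/c['fy'],-1.0]); return att(c)@d
def plane(c,u,v,z):
    d=ray(c,u,v); e=np.array(c['eye']); return e+d*(z-e[2])/d[2]
def cloud(c):
    r=np.array(c['range_z']); v,u=np.mgrid[:r.shape[0],:r.shape[1]]
    P=np.stack([(u-c['cx'])/c['fx']*r,-(v-c['cy'])/c['fy']*r,-r],-1)
    return P@att(c).T+np.array(c['eye'])
E
python3 - <<'E'
from h import *
a=cap('scene');b=cap('side')
for n,c in(('scene',a),('side',b)):
    cv2.imwrite(f'pics/{n}1.png',c['pixels']); print(n,c['fx'],c['fy'],c['cx'],c['cy'],c['eye'],c['attitude'],[k for k in c])
print(readout.observe())
E
```

```text
scene 412.732243149662 412.732243149662 275.8629841864903 209.44874565262762 [ 0.89837792 -0.40549804  0.55675413] [48.53479879 -0.78439365 38.6426003 ] ['pixels', 'range_z', 'fx', 'fy', 'cx', 'cy', 'eye', 'attitude']
side 432.066341085182 432.066341085182 277.6739129573591 212.15048650688863 [ 0.25372895 -0.52851847  0.56609578] [ 52.03153371  -1.18122004 -28.11497143] ['pixels', 'range_z', 'fx', 'fy', 'cx', 'cy', 'eye', 'attitude']
{'time_s': 0.1, 'joint_pos': array([-78.76115667,  24.93154263,   1.43093543,  90.18341546,
        -0.66567285,  64.97188741,  -4.30291178]), 'qvel': array([-0.00955042, -0.05365361,  0.04295543, -0.16527176, -0.04538248,
       -0.0567828 , -0.0039392 ]), 'joint_torque': array([ 3.17329403e-03, -6.71759677e+01,  1.02847785e+00, -3.16904497e+01,
        1.58616132e-02,  7.23688980e-03, -2.74435843e-05]), 'ee_pos': array([0.1838777 , 0.59691095, 0.25261755]), 'tcp_rot': array([-1.79921721e+02,  6.25141545e-03,  1.62878153e+02]), 'wrist_force': array([-0.19724868,  0.10346397, -0.20801293]), 'torque': array([-0.015053  , -0.01750789, -0.0351157 ]), 'grasp_force': 0.0, 'width': 0.9975963541234044}
```

View pics/scene1.png

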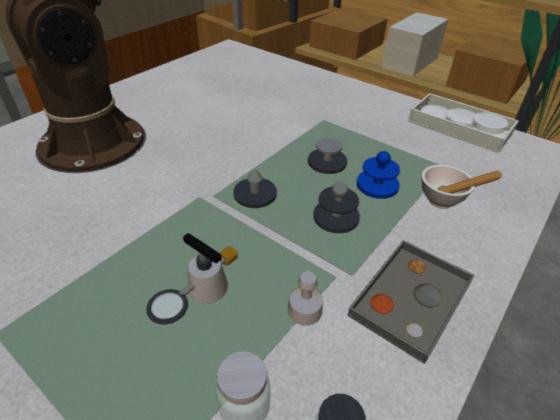

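View pics/side1.png

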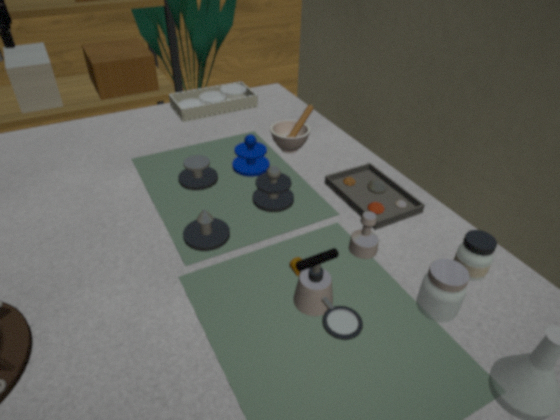

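Scene view: the head's bar is at (203,247) in scene and (318,259) in side. It could be confused with the grey hand-bell at scene (307,290), which has no T-bar or lens. For the ball I choose the grey ball stand at scene (340,189), side (273,174). The ones to avoid are blue (383,158), cone (255,176) and disc (328,148).

```bash
python3 - <<'E'
from h import *
def load(n): 
    d=np.load(f'last_{n}.npz'); return {k:d[k] for k in d}
a,b=load('scene'),load('side')
im=np.hstack([cv2.resize(a['pixels'][130:320,130:400],None,fx=1.45,fy=1.45,interpolation=2),cv2.resize(b['pixels'][130:320,190:380],None,fx=1.45,fy=1.45,interpolation=2)])
cv2.imwrite('pics/crop1.png',im);print(im.shape)
def tri(p,q):
    A=[];B=[]
    d1=ray(a,*p);d2=ray(b,*q);M=np.c_[d1,-d2]
    s=np.linalg.lstsq(M,b['eye']-a['eye'],rcond=None)[0]
    x,y=a['eye']+s[0]*d1,b['eye']+s[1]*d2
    return (x+y)/2,np.linalg.norm(x-y)
print('ball',tri((340,189),(273,174)),plane(a,340,189,.072),plane(b,273,174,.072))
print('bar',tri((203,247),(318,259)))
for n,c,box in(('s',a,(180,228,228,265)),('d',b,(295,245,342,275))):
    P=cloud(c);x0,y0,x1,y1=box
    m=np.zeros(P.shape[:2],bool);m[y0:y1,x0:x1]=1
    m&=(c['pixels'].max(2)<60)&(P[...,2]>.085)&(P[...,2]<.12)
    Q=P[m];print(n,m.sum(),Q.min(0),Q.max(0),Q.mean(0));w=np.linalg.svd(Q[:,:2]-Q[:,:2].mean(0),full_matrices=False)[2][0];print(w,np.degrees(np.arctan2(w[1],w[0])),(Q.max(0)+Q.min(0))/2)
    r=cv2.minAreaRect(np.argwhere(m)[:,::-1].astype(np.float32));print(r)
E
```

```text
(276, 668, 3)
ball (array([0.61674943, 0.15129376, 0.06861743]), np.float64(0.002938779376014284)) [0.61789633 0.14964036 0.072     ] [0.61360862 0.14422167 0.072     ]
bar (array([ 0.54658893, -0.13346944,  0.09615992]), np.float64(0.0016664838203496969))
s 427 [ 0.51037815 -0.14297649  0.08997756] [ 0.58225255 -0.12868728  0.10453449] [ 0.54953764 -0.13751323  0.10080514]
[0.99998957 0.00456729] 0.2616875780777095 [ 0.54631535 -0.13583189  0.09725603]
((201.7692108154297, 247.8461456298828), (42.711917877197266, 10.53930377960205), 33.6900634765625)
d 425 [ 0.50619693 -0.1438202   0.08564385] [ 0.57863974 -0.12927524  0.10600725] [ 0.54039436 -0.13866084  0.10138582]
[-0.99998437  0.00559076] 179.67967155188512 [ 0.54241833 -0.13654772  0.09582555]
((316.85693359375, 259.9914855957031), (11.253013610839844, 43.99589920043945), 70.20112609863281)
```

View pics/crop1.png

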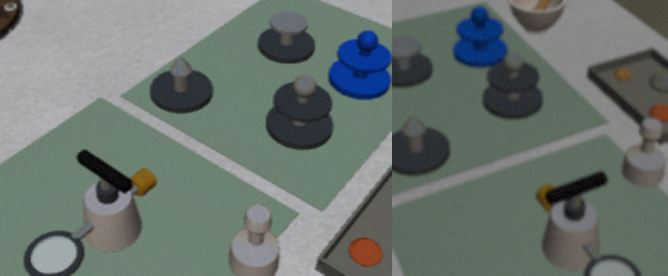

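The crop confirms both choices: the head with black T-bar, brass weight and lens, and the grey stand with ball. Before planning the route I'll check for obstacles, meaning the helmet and the blue stand.

```bash
python3 - <<'E'
from h import *
d=np.load('last_scene.npz');a={k:d[k] for k in d};P=cloud(a)
print('blue',plane(a,383,158,.072),'disc',plane(a,328,146,.05),'cone',plane(a,255,172,.06))
Q=P[0:150,0:130][ (a['range_z'][0:150,0:130]>0)];Q=Q[Q[:,2]>.02]
Q=Q[np.hypot(Q[:,0],Q[:,1])<1.0];print('helmet',np.percentile(Q,[1,50,99],axis=0))
Q=P[215:300,265:335].reshape(-1,3);Q=Q[Q[:,2]>.03];print('bell',Q.min(0),Q.max(0))
# circle of ball by depth
Q=P[178:200,328:352].reshape(-1,3);Q=Q[(Q[:,2]>.065)&(Q[:,2]<.095)]
f=np.linalg.lstsq(np.c_[2*Q,np.ones(len(Q))],(Q**2).sum(1),rcond=None)[0];print('ball',len(Q),f[:3],np.sqrt(f[3]+f[:3]@f[:3]))
dx=np.array([.5445-.1839,-.136-.5969]);t=np.radians(162.88)
print('tool shift',dx@[np.cos(t),np.sin(t)],dx@[np.sin(t),-np.cos(t)])
E
```

```text
blue [0.63189334 0.29502875 0.072     ] disc [0.50147243 0.29009646 0.05      ] cone [0.44857792 0.10037999 0.06      ]
helmet [[-0.48092373 -0.08233244  0.02655718]
 [ 0.06040312 -0.01885478  0.18321888]
 [ 0.08191762  0.4723963   0.33241094]]
bell [ 0.67372468 -0.40549804  0.03002071] [ 0.89837792 -0.04612068  0.55675413]
ball 191 [0.61735529 0.14832391 0.07203357] 0.014122462098620118
tool shift -0.560368590459908 -0.5942741899375876
```

Request:
{"name": "move_arm", "arguments": {"steps": "0 0 0 -6; 0 0 0 -6; 0 0 0 -5; -0.016 -0.0325 0 0; -0.016 -0.0325 0 0", "claw": -1}}

```text
time_s: 0.52
ee_pos: [0.2147, 0.5324, 0.2523]
tcp_rot: [-180.0, -0.1, -179.9]
wrist_force: [1.3, -0.6, 0.3]
width: 1.0
grasp_force: 0.0
```

Request:
{"name": "move_arm", "arguments": {"steps": "-0.016 -0.0325 0 0; -0.016 -0.0325 0 0; -0.016 -0.0325 0 0; -0.016 -0.0325 0 0; -0.016 -0.0325 0 0"}}

```text
time_s: 0.93
ee_pos: [0.2959, 0.3676, 0.2531]
tcp_rot: [-180.0, -0.0, 179.9]
wrist_force: [1.0, 0.5, -0.4]
width: 0.999
grasp_force: 0.0
```

Request:
{"name": "move_arm", "arguments": {"steps": "-0.016 -0.0325 0 0; -0.016 -0.0325 0 0; -0.016 -0.0325 0 0; -0.016 -0.0325 0 0; -0.016 -0.0325 0 0"}}

```text
time_s: 1.35
ee_pos: [0.3754, 0.2051, 0.2533]
tcp_rot: [180.0, -0.0, 179.9]
wrist_force: [1.8, 0.3, 0.9]
width: 1.004
grasp_force: 0.0
```

Request:
{"name": "move_arm", "arguments": {"steps": "-0.016 -0.0325 0 0; -0.016 -0.0325 0 0; -0.016 -0.0325 0 0; -0.016 -0.0325 0 0; -0.016 -0.0325 0 0"}}

```text
time_s: 1.77
ee_pos: [0.455, 0.0424, 0.2533]
tcp_rot: [180.0, -0.0, 179.9]
wrist_force: [0.9, 1.1, -0.2]
width: 1.002
grasp_force: 0.0
```

Request:
{"name": "move_arm", "arguments": {"steps": "-0.016 -0.0325 0 0; -0.016 -0.0325 0 0; -0.016 -0.0325 0 0; 0 0 0 0; 0 0 0 0"}}

```text
time_s: 2.18
ee_pos: [0.5028, -0.0557, 0.2529]
tcp_rot: [-179.9, -0.0, 179.6]
wrist_force: [-1.6, 0.6, -0.3]
width: 1.002
grasp_force: 0.0
```

Request:
{"name": "move_arm", "arguments": {"steps": "-0.016 -0.03 0 0; -0.016 -0.03 0 0; -0.01 -0.02 0 0; 0 0 0 0; 0 0 0 0"}}

```text
time_s: 2.6
ee_pos: [0.5442, -0.1333, 0.2528]
tcp_rot: [180.0, -0.1, 179.8]
wrist_force: [0.0, 0.5, -0.1]
width: 0.997
grasp_force: 0.0
```

```bash
python3 - <<'E'
from h import *
w=cap('wrist');cv2.imwrite('pics/w1.png',w['pixels']);print(w['eye'],w['attitude'])
P=cloud(w);m=(w['pixels'].max(2)<70)&(P[...,2]>.093)&(P[...,2]<.115)&(abs(P[...,0]-.545)<.06)&(abs(P[...,1]+.136)<.04)
n,l,s,_=cv2.connectedComponentsWithStats(m.astype(np.uint8));k=1+s[1:,4].argmax();Q=P[l==k]
print(len(Q),s[k],(np.percentile(Q,1,axis=0)+np.percentile(Q,99,axis=0))/2,Q.min(0),Q.max(0));print(cv2.fitLine(Q[:,:2].astype(np.float32),2,0,.01,.01).ravel());print(readout.observe()['ee_pos'])
E
```

```text
[ 0.46047962 -0.13213895  0.37412992] [-1.88444300e+01  5.09778746e-02  8.98471364e+01]
1410 [ 269  150   18   89 1410] [ 0.54313397 -0.134835    0.10265592] [ 0.50708949 -0.14145016  0.09342635] [ 0.5802341  -0.12769066  0.10658484]
[ 0.9999991  -0.00133197  0.54152143 -0.13459826]
[ 0.54397311 -0.13214736  0.25280064]
```

View pics/w1.png

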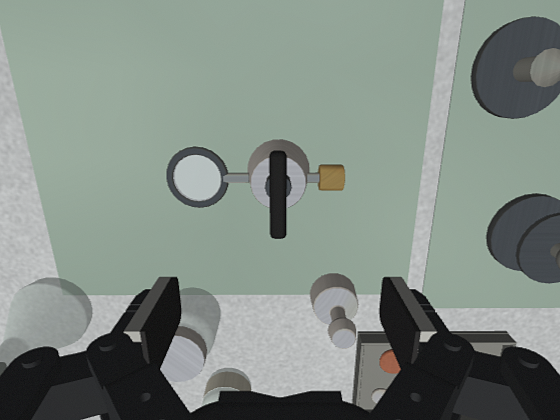

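The wrist view shows the bar at (278,195), running along x and directly under the tool, so I'm descending.

Request:
{"name": "move_arm", "arguments": {"steps": "0 -0.002 0.035 0; 0 0 0.035 0; 0 0 0.035 0; 0 0 0.02 0; 0 0 0 0"}}

```text
time_s: 3.07
ee_pos: [0.5412, -0.1323, 0.1242]
tcp_rot: [179.9, -0.4, -180.0]
wrist_force: [-0.4, 0.8, -0.5]
width: 1.003
grasp_force: 0.0
```

Request:
{"name": "move_arm", "arguments": {"steps": "0 0 0.012 0; 0 0 0.01 0; 0 0 0.005 0; 0 0 0 0; 0 0 0 0"}}

```text
time_s: 3.48
ee_pos: [0.5446, -0.1351, 0.1019]
tcp_rot: [180.0, 0.0, 179.9]
wrist_force: [-0.2, -0.1, 0.1]
width: 0.999
grasp_force: 0.0
```

Request:
{"name": "move_arm", "arguments": {"steps": "0 0 0 0; 0 0 0 0; 0 0 0 0; 0 0 0 0; 0 0 0 0", "claw": 1, "grip_force": 60}}

```text
time_s: 3.9
ee_pos: [0.5445, -0.1355, 0.1015]
tcp_rot: [180.0, 0.0, 179.9]
wrist_force: [0.6, -0.6, -0.3]
width: 0.298
grasp_force: 0.0
```

Request:
{"name": "move_arm", "arguments": {"steps": "0 0 0 0; 0 0 0 0; 0 0 0 0; 0 0 0 0; 0 0 0 0"}}

```text
time_s: 4.32
ee_pos: [0.5445, -0.1354, 0.1015]
tcp_rot: [180.0, 0.0, 179.9]
wrist_force: [-1.3, 1.3, 6.2]
width: 0.149
grasp_force: 58.9
```

Request:
{"name": "move_arm", "arguments": {"steps": "0 0 -0.005 0; 0 0 -0.006 0; 0 0 -0.006 0; 0 0 -0.006 0; 0 0 0 0"}}

```text
time_s: 4.73
ee_pos: [0.5448, -0.1357, 0.1255]
tcp_rot: [-180.0, 0.1, 179.9]
wrist_force: [0.7, -0.2, -5.6]
width: 0.151
grasp_force: 60.7
```

Request:
{"name": "move_arm", "arguments": {"steps": "0 0 -0.005 0; 0 0 -0.015 0; 0 0 -0.02 0; 0 0 -0.02 0; 0 0 -0.02 0"}}

```text
time_s: 5.15
ee_pos: [0.5438, -0.1355, 0.2049]
tcp_rot: [-180.0, -0.1, 179.9]
wrist_force: [1.2, -0.7, -5.4]
width: 0.149
grasp_force: 60.7
```

Request:
{"name": "move_arm", "arguments": {"steps": "0 0 -0.02 0; 0 0 -0.015 0; 0 0 0 0; 0 0 0 0; 0 0 0 0"}}

```text
time_s: 5.57
ee_pos: [0.5436, -0.1352, 0.2381]
tcp_rot: [180.0, -0.1, 179.9]
wrist_force: [-0.4, -1.0, -5.8]
width: 0.151
grasp_force: 60.7
```

```bash
python3 - <<'E'
from h import *
w=cap('scene');cv2.imwrite('pics/s2.png',w['pixels'])
o=readout.observe();print(o['ee_pos'],o['wrist_force'],o['torque'],o['width'])
E
```

```text
[ 0.54352573 -0.13516509  0.23786933] [ 1.25234761 -0.67213602 -4.32224793] [-0.00565617  0.01463427 -0.00050096] 0.14910004079079295
```

View pics/s2.png

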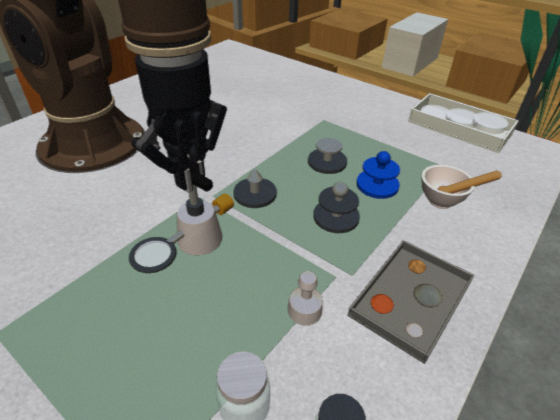

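The head is held at about (195,215), hanging upright with the stem extended, so the handle is open. Next I'll move towards the ball and take a close wrist look.

Request:
{"name": "move_arm", "arguments": {"steps": "-0.008 0.015 0 0; -0.012 0.028 0 0; -0.012 0.028 0 0; -0.012 0.028 0 0; -0.012 0.028 0 0"}}

```text
time_s: 6.03
ee_pos: [0.6004, -0.0073, 0.2378]
tcp_rot: [-180.0, -0.1, 179.9]
wrist_force: [0.9, 0.0, -4.7]
width: 0.147
grasp_force: 60.7
```

Request:
{"name": "move_arm", "arguments": {"steps": "-0.006 0.018 0 0; 0 0 0 0; 0 0 0 0; 0 0 0 0; 0 0 0 0"}}

```text
time_s: 6.45
ee_pos: [0.6061, 0.0079, 0.2387]
tcp_rot: [-179.9, -0.1, 179.8]
wrist_force: [-0.7, -0.7, -4.5]
width: 0.15
grasp_force: 60.7
```

```bash
python3 - <<'E'
from h import *
def fit(c,g):
    P=cloud(c);Q=P[(np.hypot(P[...,0]-g[0],P[...,1]-g[1])<.025)&(P[...,2]>.066)&(P[...,2]<.095)]
    from scipy.optimize import least_squares
    s=least_squares(lambda p:np.linalg.norm(Q-p,axis=1)-.015,[*g,.072],loss='soft_l1',f_scale=.001)
    return len(Q),s.x,np.abs(s.fun).mean()
for n in('wrist','side','scene'):
    c=cap(n);print(n,fit(c,(.615,.148)));
    if n=='wrist':cv2.imwrite('pics/w2.png',c['pixels'])
print(readout.observe()['ee_pos'])
E
```

```text
wrist (1038, array([0.61696327, 0.14944373, 0.07236376]), np.float64(0.00041388197975529426))
side (149, array([0.61615126, 0.14913612, 0.07222553]), np.float64(0.0008848537416919876))
scene (188, array([0.61676671, 0.14923614, 0.07139307]), np.float64(0.00075621993003784))
[0.60648526 0.00827412 0.23924602]
```

View pics/w2.png

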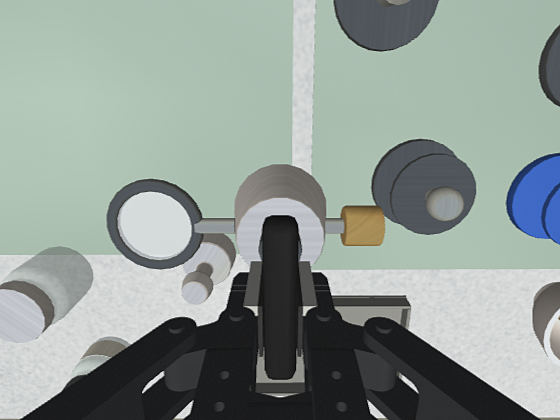

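All three cameras put the ball at (0.6166, 0.149). In the wrist view it is at (445,204), with the bell clear at (280,235). I'll move over it.

Request:
{"name": "move_arm", "arguments": {"steps": "-0.001 0.015 0 0; -0.002 0.028 0 0; -0.002 0.028 0 0; -0.002 0.028 0 0; -0.002 0.025 0 0"}}

```text
time_s: 7.02
ee_pos: [0.6159, 0.1348, 0.2395]
tcp_rot: [180.0, 0.0, 179.9]
wrist_force: [0.7, 0.0, -4.5]
width: 0.145
grasp_force: 60.7
```

Request:
{"name": "move_arm", "arguments": {"steps": "-0.001 0.017 0 0; 0 0 0 0; 0 0 0 0; 0 0 0 0; 0 0 0 0"}}

```text
time_s: 7.43
ee_pos: [0.6172, 0.1487, 0.2395]
tcp_rot: [-180.0, 0.0, 179.8]
wrist_force: [-0.1, 0.7, -4.5]
width: 0.146
grasp_force: 60.7
```

```bash
python3 - <<'E'
from h import *
w=cap('wrist');P=cloud(w)
# bell top annulus ~ z rim+.056
m=(abs(P[...,0]-.617)<.045)&(abs(P[...,1]-.149)<.045)&(P[...,2]>.155)&(P[...,2]<.185)&(w['pixels'].min(2)>70)
Q=P[m];print(len(Q),np.percentile(Q,[1,50,99],axis=0));print(readout.observe()['ee_pos'])
a=cap('scene');cv2.imwrite('pics/s3.png',cv2.resize(a['pixels'][80:270,230:430],None,fx=3,fy=3))
E
```

```text
4875 [[0.58923849 0.10738115 0.15520686]
 [0.60693678 0.15075108 0.17250252]
 [0.63073279 0.19312851 0.17450508]]
[0.61718454 0.14873441 0.23948108]
```

View pics/s3.png

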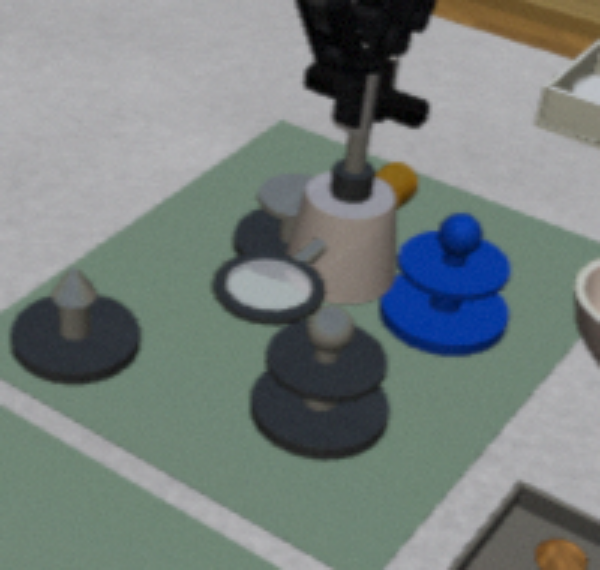

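```bash
python3 - <<'E'
from h import *
d=np.load('last_scene.npz');a={k:d[k] for k in d};P=cloud(a)
X=np.array([.6167,.1493,.1175])
for z in(.1175,.1735):
    q=att(a).T@(np.array([.6167,.1493,z])-a['eye']);u=a['cx']-a['fx']*q[0]/q[2];v=a['cy']+a['fy']*q[1]/q[2];print(z,u,v,(u-230)*3,(v-80)*3)
m=(abs(P[...,0]-.6167)<.04)&(abs(P[...,1]-.1493)<.04)&(P[...,2]>.121)&(P[...,2]<.14)
Q=P[m];f=np.linalg.lstsq(np.c_[2*Q[:,:2],np.ones(len(Q))],(Q[:,:2]**2).sum(1),rcond=None)[0];print(len(Q),f[:2],np.sqrt(f[2]+f[:2]@f[:2]))
E
```

```text
0.1175 342.2624563079244 169.20541393653482 336.7873689237733 267.6162418096045
0.1735 346.1677820990414 142.76502578888574 348.5033462971242 188.2950773666572
254 [0.61794728 0.14809132] 0.030883190540717483
```

The bell axis is within 1.5 mm of the ball axis, so I'm lowering it.

Request:
{"name": "move_arm", "arguments": {"steps": "0 0 0.01 0; 0 0 0.015 0; 0 0 0.015 0; 0 0 0.012 0; 0 0 0.006 0"}}

```text
time_s: 7.95
ee_pos: [0.616, 0.1499, 0.179]
tcp_rot: [-179.9, -0.2, 179.9]
wrist_force: [-1.1, -0.6, -6.1]
width: 0.15
grasp_force: 60.7
```

Request:
{"name": "move_arm", "arguments": {"steps": "0 0 0.004 0; 0 0 0.003 0; 0 0 0.003 0; 0 0 0.002 0; 0 0 0 0"}}

```text
time_s: 8.37
ee_pos: [0.6174, 0.1503, 0.1699]
tcp_rot: [180.0, 0.1, 179.9]
wrist_force: [-0.8, -0.3, -2.5]
width: 0.15
grasp_force: 61.2
```

```bash
cat > b.py <<'E'
from h import *
a=cap('scene');P=cloud(a)
m=(np.hypot(P[...,0]-.6167,P[...,1]-.1493)<.025)&(np.hypot(P[...,0]-.6167,P[...,1]-.1493)>.014)&(a['pixels'].min(2)>90)
h,e=np.histogram(P[m][:,2],bins=np.arange(.09,.18,.002));print('bell top',[(round(x,3),n) for x,n in zip(e,h) if n>3])
o=readout.observe();print(o['ee_pos'],o['wrist_force'],o['torque'],o['width'])
cv2.imwrite('pics/s_%d.png'%(o['time_s']*100),cv2.resize(a['pixels'][80:270,230:430],None,fx=3,fy=3))
E
python3 b.py
```

```text
bell top [(np.float64(0.1), np.int64(5)), (np.float64(0.102), np.int64(10)), (np.float64(0.104), np.int64(94)), (np.float64(0.106), np.int64(96)), (np.float64(0.108), np.int64(6))]
[0.61733269 0.15035918 0.16981932] [-0.94016679  1.00874396 -1.15248985] [-0.16590742  0.20433421 -0.00177658] 0.14713272527523666
```

The bell top is at 0.106, so the rim is seated. Now I'll press the handle down.

Request:
{"name": "move_arm", "arguments": {"steps": "0 0 0.003 0; 0 0 0.004 0; 0 0 0.004 0; 0 0 0.004 0; 0 0 0.003 0"}}

```text
time_s: 8.83
ee_pos: [0.6174, 0.1504, 0.1512]
tcp_rot: [180.0, 0.0, 179.9]
wrist_force: [-5.9, -2.2, 37.0]
width: 0.152
grasp_force: 66.8
```

Request:
{"name": "move_arm", "arguments": {"steps": "0 0 0.001 0; 0 0 0.001 0; 0 0 0.001 0; 0 0 0 0; 0 0 0 0"}}

```text
time_s: 9.25
ee_pos: [0.618, 0.1505, 0.1513]
tcp_rot: [179.9, 0.2, 179.9]
wrist_force: [-9.0, -2.1, 27.7]
width: 0.15
grasp_force: 65.4
```

Request:
{"name": "move_arm", "arguments": {"steps": "0 0 -0.001 0; 0 0 -0.001 0; 0 0 -0.001 0; 0 0 0 0; 0 0 0 0"}}

```text
time_s: 9.67
ee_pos: [0.6174, 0.1504, 0.1515]
tcp_rot: [180.0, 0.0, 179.9]
wrist_force: [-1.4, -0.7, 6.4]
width: 0.149
grasp_force: 62.2
```

Request:
{"name": "move_arm", "arguments": {"steps": "0 0 0 0; 0 0 0 0; 0 0 0 0; 0 0 0 0; 0 0 0 0", "claw": -1}}

```text
time_s: 10.08
ee_pos: [0.617, 0.1504, 0.1511]
tcp_rot: [-180.0, -0.0, 179.9]
wrist_force: [-0.5, 0.8, -0.0]
width: 0.847
grasp_force: 0.0
```

Request:
{"name": "move_arm", "arguments": {"steps": "0 0 0 0; 0 0 0 0; 0 0 -0.01 0; 0 0 -0.02 0; 0 0 -0.03 0"}}

```text
time_s: 10.5
ee_pos: [0.6156, 0.15, 0.2103]
tcp_rot: [-179.9, -0.2, 179.9]
wrist_force: [0.1, -0.1, 0.1]
width: 1.001
grasp_force: 0.0
```

Request:
{"name": "move_arm", "arguments": {"steps": "0 0 -0.03 0; 0 0 -0.02 0; 0 0 0 0; 0 0 0 0; 0 0 0 0"}}

```text
time_s: 10.92
ee_pos: [0.6167, 0.1504, 0.2611]
tcp_rot: [180.0, -0.0, 179.9]
wrist_force: [0.5, 0.1, -1.1]
width: 0.996
grasp_force: 0.0
```

```bash
cat >> b.py <<'E'
for n in('wrist','scene'):
    w=cap(n);P=cloud(w)
    m=(w['pixels'].max(2)<70)&(P[...,2]>.12)&(P[...,2]<.19)&(abs(P[...,0]-.617)<.045)&(abs(P[...,1]-.15)<.03)
    Q=P[m];print(n,len(Q),np.percentile(Q,[2,50,98],axis=0).round(4).tolist())
E
python3 b.py; ls pics
```

```text
bell top [(np.float64(0.098), np.int64(4)), (np.float64(0.1), np.int64(8)), (np.float64(0.102), np.int64(7)), (np.float64(0.104), np.int64(93)), (np.float64(0.106), np.int64(102))]
[0.61642168 0.15034664 0.26052793] [-0.2372617   0.1175572  -0.37264832] [0.00105874 0.01188617 0.01326918] 1.0027742545206737
wrist 1931 [[0.5808, 0.1446, 0.1475], [0.6132, 0.1511, 0.1539], [0.65, 0.1576, 0.1555]]
scene 431 [[0.5854, 0.14, 0.121], [0.6201, 0.1448, 0.1491], [0.6532, 0.1558, 0.1539]]
crop1.png
s2.png
s3.png
s_1096.png
s_841.png
scene1.png
side1.png
w1.png
w2.png
```

The bar top is at 0.154 m against 0.153 m when fully locked, the bell is seated and the gripper is clear. I'm handing it in.

```bash
python3 -c "
from h import *
print(workorder.sign_off())"
```

```text
the job is handed in; nothing more can be done
None
```

The magnifier head is on the ball stand: depth readings put the bell seated on the collar and the handle within about 1 mm of fully down, the gripper was clear, and I handed the job in at about 11 s (no verdict came back).

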